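# Slide the old slot bar out of the router table into the scrap box

### The arm

A 6-joint arm with a two-finger parallel gripper is mounted at the origin on the work surface. World frame = base frame: x ahead of the robot, y to its left, z up, the work surface at z = 0. Lengths are in m, angles in rad, forces in N, time in s.
With the tool pointing down it reaches from about 0.325 to 0.9 m from the base axis. Payload 6.1 kg.
Tool frame: the origin (TCP) lies on the front face of the gripper's body, between the roots of the fingers; the fingertips stand 70 mm ahead of it and the grasp point (between the pads) lies 51 mm ahead of it; z points along the fingers, y is the line along which they close (so a half turn about z gives the same grasp; the last joint's range is limited). The gripper opens to 87 mm and grips with 3 to 60 N. Pads are 19 mm wide; open, the fingers measure 117 mm over their backs; the gripper's body (75 mm by 190 mm) begins 51 mm behind the grasp point.
Start: joints at [-1.447, 0.22, 1.526, -0, 1.395, -0.126], TCP at [0.154, -0.606, 0.292] pointing down, gripper open.
Joint ranges: [-2.98, 2.98], [-0.91, 2.08], [0.09, 2.57], [-1.24, 4.39], [0.2, 2.65], [-2.68, 2.68]. Speed limits (rad/s): [2.57, 2.57, 3.01, 3.14, 3.14, 3.14].

### API

Orientations are given as a 3x3 rotation matrix whose columns are the frame's x, y, z axes.
In Python, from station import bot gives the robot as it stands.
- The arm moves only by the tool play_rows, never from a script. Its argument "commands" is text: rows parted by semicolons, each of 7 numbers parted by spaces: the turn, a rotation vector about the tool's x, y, z in degrees, then the shift along the tool's x, y, z in m, then the finger opening in m, from 0 to 0.087. A call has 1 to 12 rows; each row shifts and turns the commanded pose from where the row before left it, along the tool's axes as they then stand; what a row does not reach is not made up. A row lasts 1/8 s, in which the tool goes at most 62.5 mm and 10.7 degrees, less where a joint would pass 70% of its speed; a pose out of reach is approached as far as the arm can. A call with a gripper value outside its range is refused whole. The fingers move at their own pace and stop on an object; "grip_force" is the grip in N (left out, the last holds). Time passes only in rows, so rows that do not move let the fingers close. It gives the time, the measured TCP pose, the force, the opening and the grip force at its end, in the units of the state.
- bot.observe(): the state, without advancing time (a new reading comes with each control period).
- bot.camera(name): name is "scene" or "side" or "wrist"; returns a dict with "frame" (384x512x3 uint8, red, green, blue), "depth" (384x512 float32, m along the optical axis (not along the pixel's ray), 0 where there is no reading), "fx", "fy", "cx", "cy" (pixels), "dist" ([k1, k2, p1, p2, k3] as OpenCV has them; the pictures are not rectified), "extrinsics" (4x4, takes a point from camera to world coordinates); the wrist camera has in their place "hand_eye" (4x4, takes a point from camera to tool coordinates, whose origin is the TCP and whose axes are the flange's). Camera axes: x right, y down, z forward; pixel columns grow to the right and rows downward; lengths in m; the calibration is good to about 2 mm. A picture is of the moment at which its call begins: read the wrist's pose just before it.
- bot.job_done(): hands the job in; it is judged then, once.
The state is a dict: "t": time; "joints": joint angles; "joint_velocities": joint speeds; "joint_torque": joint torques, N m; "ee_pos": TCP position; "orientation": TCP orientation; "force": force on the tool from outside, world axes, zero at the start; "torque": the same for the moment, N m; "finger_gap": finger opening in m; "finger_force": force on a finger pad.
Only numpy, scipy, OpenCV 4.12 (cv2) and the standard library are available. Lean on these libraries where they do the work, as an engineer would, in place of code of your own. Each camera call takes 0.05 s, during which the arm holds its last target. There are 200 camera calls.

### The job

An old steel bar is still sitting in the slot of the router table, whose worktop rocks on a soft pivot. Pressing on the bar lightly from above, with less than 15 N on bar or table, slide it along its slot, without lifting it out, towards the end where the deep scrap box stands and off that end so that it drops into the box. Leave everything else where it is.

Things in the scene. Friction and masses are not known exactly. Their poses are not given: they have to be found in the camera images.
- router_table: Bench router table, fixed. Origin on the bench under its centre; own y runs along its slot, x across it, away from the robot at yaw 0. Aluminium worktop 320 mm along y (ends at y = +-160), 220 mm along x, 18 mm thick, top face 160 mm above the bench when unloaded. A plywood fence 30 mm tall stands on it from x = 88 to 102 mm.
- slot (a point): Middle of the slot at the height of the worktop's face when unloaded (on x = -30 mm of the router table). The slot is 22 mm wide, 10 mm deep and open at both ends.
- pivot (a point): Soft sprung pivot of the worktop, an axis along x at y = 0, at the height of the worktop's face. Over it the worktop does not yield; towards an end it sinks by millimetres to over a centimetre under a light press or the bar's own weight, and comes back when released. These points and the router table's pose do not follow this rocking.
- slot_bar: Loose steel bar lying in the slot: 110 mm long (own y, along the slot), 20 wide, 12.5 high, 0.15 to 0.27 kg; its top stands only 2.5 mm above the worktop. Origin: centre of its underside. The last 15 mm of the top at each end is bevelled down below the worktop's face: no end to push on. It slides with friction about 0.2; pads grip its flat top better, so a press of a few newtons drags it.
- scrap_box: Deep open sheet-steel box, 170 x 170 mm outside, 90 mm high, walls and floor 4 mm, fixed to the bench close under one end of the router table (either end). Origin under its centre.
- parts_tray: Shallow wooden tray of collets, 170 x 170 mm, 30 mm high, on the bench under the other end of the router table. Not for scrap. Origin under its centre.
- wrench: Bystander: small steel wrench 120 mm long lying on the worktop between slot and fence, over 30 mm from the slot. Its own x along its length.
- setup_block: Bystander: brass block 25 x 40 x 20 mm high standing on the worktop between slot and fence. Origin at the centre of its underside.
- glue: Bystander: white bottle, 60 mm across, 150 mm high, on the bench.
- bowl: Bystander: turned wooden bowl, 140 mm across, 55 mm high, on the bench.
- wax_tin: Bystander: tin 80 mm across, 50 mm high, on the bench.
- gouge: Bystander: turning gouge 340 mm long lying on the bench to the side.
- mallet: Bystander: turned wooden mallet 84 mm across, 210 mm tall, standing on its head on the bench to the side.
Things that resemble listed ones, but are neither listed nor needed, are in the scene too. What is meant by the slot_bar is not green, and is the larger of those in its own colour.

How it is judged:
On the way:
1. the bar has been slid along its slot so that it sticks out over an end of the worktop, still lying in the slot ((y of slot_bar in the frame of router_table above 0.12 m or y of slot_bar in the frame of router_table below -0.12 m) and z of slot_bar in the frame of router_table above 0.12 m and contact force between slot_bar and the fingers above 0.3 N), for 0.1 s.
At the end, for the whole second after the job is handed in: the bar lies at rest inside the deep scrap box (its origin within the box's 170 mm square and below 80 mm above the bench) (x of slot_bar in the frame of scrap_box between -0.085 and 0.085 m and y of slot_bar in the frame of scrap_box between -0.085 and 0.085 m and z of slot_bar in the frame of scrap_box below 0.08 m and linear speed of slot_bar below 0.03 m/s); the robot touches nothing.
It fails at once if the bar is pressed with more than 15 N (contact force between slot_bar and the fingers above 15 N).
It fails at once if the router table is pressed by the fingers with more than 15 N (contact force between router_table and the fingers above 15 N).
It fails at once if the bar is lifted up out of its slot (z of slot_bar in the frame of router_table above 0.172 m).
It fails at once if a bystander is moved by more than 30 mm (distance of any of wrench, setup_block, glue, bowl, wax_tin, gouge, mallet from where it was at the start of the episode above 0.03 m).
It also fails if it takes over 72 s, if anything falls off the work surface, if the arm or the gripper's body presses on something with over 40 N, if the wrist force passes 120 N, or if a joint passes its speed limit or range.

## Working session

There is one attempt and no reset: what is moved stays moved. The work goes in short steps, Python scripts to look and compute and a tool call to move; the robot and the scene stay as the last step left them, time stands still between calls to the robot, and variables do not carry over. Pictures are saved under pics/ and viewed, at most 10 in all, crops included, and the job is handed in when it is done.

Besides the shell and the picture viewer there is one more tool, called after "Emit:" by a JSON object that holds its "method" and its "body", one argument or row to a line. play_rows: Moves the arm, as the interface text tells. Its arguments: {"type":"object","properties":{"commands":{"type":"string"},"grip_force":{"type":"number"}},"required":["commands"]}

```bash
mkdir -p pics
cat > h.py <<'E'
import numpy as np, cv2
from station import bot
def grab(n):
    s=bot.observe(); c=bot.camera(n); f=c["frame"]
    if n=="wrist":
        T=np.eye(4);T[:3,:3]=s["orientation"];T[:3,3]=s["ee_pos"];E=T@np.array(c["hand_eye"])
    else: E=np.array(c["extrinsics"])
    K=np.array([[c["fx"],0,c["cx"]],[0,c["fy"],c["cy"]],[0,0,1.]])
    h,w=c["depth"].shape
    uv=np.stack(np.meshgrid(np.arange(w),np.arange(h)),-1).reshape(-1,1,2).astype(float)
    n_=cv2.undistortPoints(uv,K,np.array(c["dist"])).reshape(h,w,2)
    d=c["depth"][...,None]
    P=np.concatenate([n_*d,d],-1)@E[:3,:3].T+E[:3,3]
    P[c["depth"]==0]=np.nan
    return f,P,E
E
python3 - <<'E'
from h import *
for n in ("scene","side"):
    f,P,E=grab(n); np.savez(n,f=f,P=P,E=E)
    cv2.imwrite(f"pics/{n}0.png",cv2.resize(f[...,::-1],(768,576),interpolation=cv2.INTER_CUBIC)); print(n,E[:3,3],E[:3,2])
s=bot.observe();print(s["force"],s["t"],s["orientation"])
E
```

```text
scene [1.41455575 0.5194993  1.21560996] [-0.57796112 -0.33590041 -0.74372835]
side [ 0.3814816  -1.02751779  0.83062396] [ 0.14621569  0.81366828 -0.56264101]
[-0.22521803  0.12657557 -0.08774467] 0.1 [[ 9.68964605e-01  2.47199410e-01 -2.13657588e-04]
 [ 2.47199406e-01 -9.68963097e-01  1.72376065e-03]
 [ 2.19086298e-04 -1.72307908e-03 -9.99998491e-01]]
```

View pics/scene0.png

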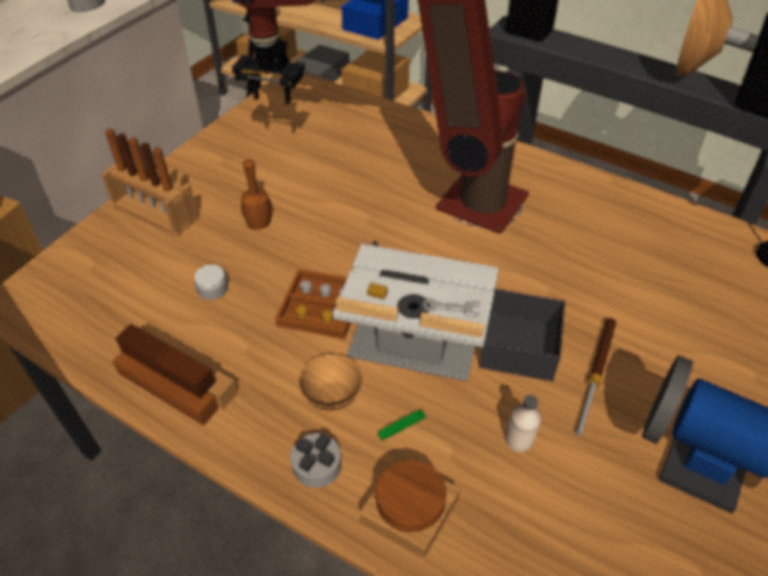

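View pics/side0.png

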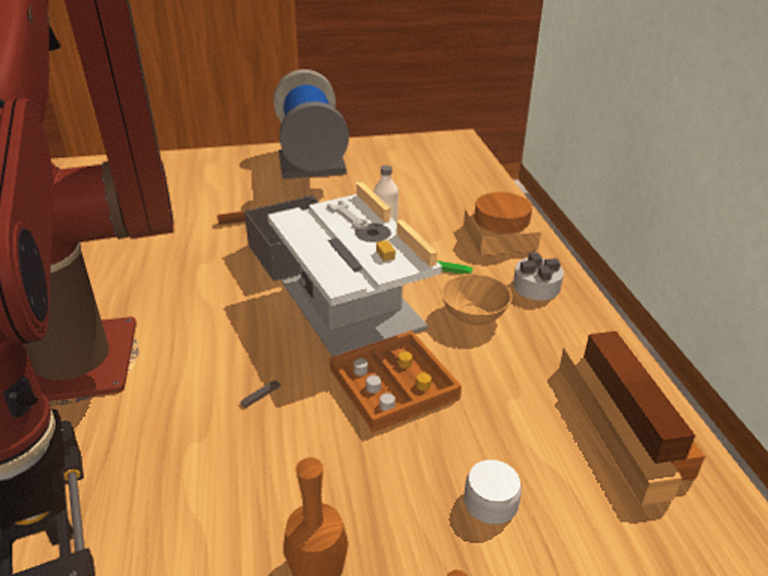

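The scene view shows the bar at about (405,276), off the pivot towards the tray side. The deep dark box is at (525,335), at the +y end. The side view agrees: bar at (345,254), box at (275,240).

Run:
```python
import numpy as np,cv2
for n in("scene","side"):
    d=np.load(n+".npz");f=d["f"].astype(int);P=d["P"]
    roi=np.zeros(f.shape[:2],bool)
    if n=="scene": roi[160:235,220:335]=1
    else: roi[120:200,175:295]=1
    z=P[...,2]; br=f.sum(-1); sat=f.max(-1)-f.min(-1)
    top=roi&(z>.14)&(z<.18)&(br>330)&(sat<50)
    q=P[top]; A=np.c_[q[:,:2],np.ones(len(q))]; pl=np.linalg.lstsq(A,q[:,2],rcond=None)[0]
    r=cv2.minAreaRect((q[:,:2]*1000).astype(np.float32)); print(n,"top",top.sum(),r,"plane",pl, np.median(q[:,2]))
    dk=roi&(z>.13)&(z<.19)&(br<200)&(sat<40)
    k,l,st,_=cv2.connectedComponentsWithStats(dk.astype(np.uint8))
    for i in range(1,k):
        if st[i,4]>15:
            b=P[l==i]; print(st[i], b.mean(0).round(4), cv2.minAreaRect((b[:,:2]*1000).astype(np.float32)), b[:,2].min().round(3),b[:,2].max().round(3))
    bx=np.zeros_like(roi)
    if n=="scene": bx[185:255,315:380]=1
    else: bx[125:190,160:215]=1
    w=bx&(z>.08)&(z<.097)&(br<250); print("box",w.sum(),cv2.minAreaRect((P[w][:,:2]*1000).astype(np.float32)))
```

```text
scene top 3824 ((532.6737060546875, 75.86211395263672), (228.60189819335938, 320.4922180175781), 16.457508087158203) plane [-0.01248523  0.00611567  0.16556219] 0.16013558826936825
[255 181  29   7  58] [0.5141 0.0319 0.1624] ((513.1075439453125, 30.26365089416504), (16.65190887451172, 95.27323913574219), 19.152103424072266) 0.156 0.168
[266 197  16  14 165] [0.5814 0.0871 0.1611] ((582.2701416015625, 85.7508544921875), (55.6619987487793, 47.85985565185547), 28.276439666748047) 0.156 0.166
box 318 ((435.47186279296875, 302.2168273925781), (177.19699096679688, 163.14102172851562), 16.867637634277344)
side top 4080 ((531.7847900390625, 73.44223022460938), (221.35116577148438, 326.3489685058594), 16.397785186767578) plane [0.00301186 0.01780165 0.15501138] 0.15829446340065073
[245 153   7   4  23] [0.5796 0.091  0.1595] ((579.7426147460938, 89.4539566040039), (17.472816467285156, 18.950119018554688), 12.654309272766113) 0.157 0.161
box 192 ((433.7469482421875, 295.1184997558594), (169.3275604248047, 177.63558959960938), 16.747699737548828)
```

Emit:
{"method": "play_rows", "body": {
  "commands": "0 0 -2.2 0 0 -0.05 0; 0 0 0 0 0 -0.02 0; 0 0 0 0.045 -0.04 0 0; 0 0 0 0.045 -0.04 0 0; 0 0 0 0.045 -0.04 0 0; 0 0 0 0.045 -0.04 0 0; 0 0 0 0.045 -0.04 0 0; 0 0 0 0.045 -0.04 0 0; 0 0 0 0.045 -0.04 0 0; 0 0 0 0.045 -0.04 0 0; 0 0 0 0.045 -0.04 0 0; 0 0 0 0.045 -0.04 0 0"
}}

```text
t: 1.6
ee_pos: [0.4729, -0.0923, 0.362]
orientation: [[0.959, 0.283, 0.0], [0.283, -0.959, -0.0], [0.0, 0.0, -1.0]]
force: [0.0, -0.9, -0.5]
finger_gap: 0.0001
finger_force: 0.0
```

Emit:
{"method": "play_rows", "body": {
  "commands": "0 0 0 0.04 -0.04 0 0; 0 0 0 0.036 -0.033 0 0; 0 0 0 0 0 0 0; 0 0 0 0 0 0 0; 0 0 0 0 0 0 0"
}}

```text
t: 2.22
ee_pos: [0.5239, -0.0037, 0.3621]
orientation: [[0.959, 0.283, -0.0], [0.283, -0.959, -0.0], [-0.0, 0.0, -1.0]]
force: [-1.1, -1.2, 0.4]
finger_gap: 0.0003
finger_force: 0.0
```

Run:
```python
from h import *
f,P,E=grab("wrist"); np.savez("wrist",f=f,P=P,E=E)
cv2.imwrite("pics/w0.png",cv2.resize(f[...,::-1],(768,576)))
s=bot.observe();print(s["force"],s["t"],s["ee_pos"],s["orientation"],s["finger_gap"])
for n in("scene",):
  pass
```

```text
[-0.90417822 -0.80827644  0.2520667 ] 2.275 [ 0.52400763 -0.0037762   0.36226155] [[ 9.59330230e-01  2.82286212e-01  6.53636912e-05]
 [ 2.82286220e-01 -9.59330204e-01 -2.20847508e-04]
 [ 3.63156670e-07  2.30316960e-04 -9.99999973e-01]] 0.00010352381128895486
```

View pics/w0.png

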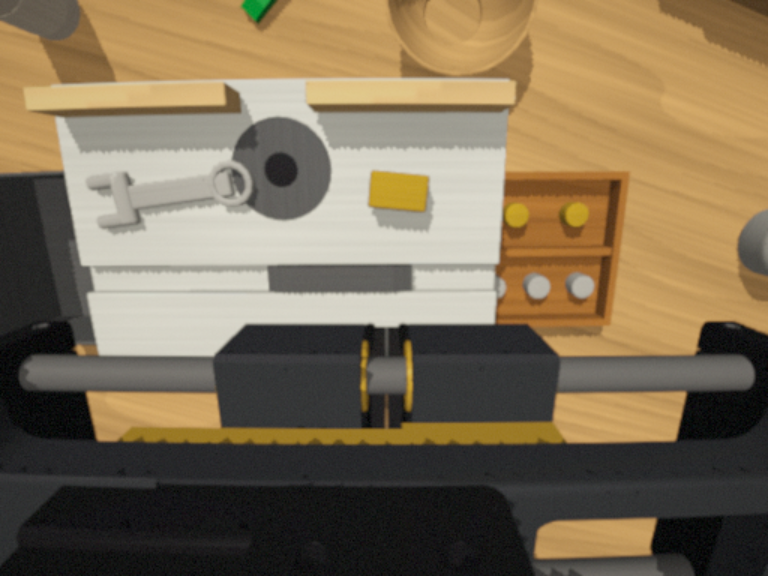

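The wrist view shows the bar in the slot from (268,277) to (412,277). The slot is level in the picture, so the yaw matches. The box is at left and the tray at right.

Run:
```python
import numpy as np
d=np.load("wrist.npz");P=d["P"];f=d["f"].astype(int)
C=np.array([.532,.075]);a=np.radians(16.45);ex=np.array([np.cos(a),np.sin(a)]);ey=np.array([-ex[1],ex[0]])
L=lambda u,v:(lambda p:(round(1e3*(p[:2]-C)@ex,1),round(1e3*(p[:2]-C)@ey,1),round(1e3*p[2],1)))(np.nanmedian(P[v-1:v+2,u-1:u+2].reshape(-1,3),0))
sub=(f.sum(-1)<330); sub[:174]=0;sub[200:]=0;sub[:,:165]=0;sub[:,290:]=0
ys,xs=np.nonzero(sub);print("dark",xs.min(),xs.max(),ys.min(),ys.max())
for u,v in((182,185),(200,185),(227,185),(255,185),(270,185),(227,178),(227,192),(240,200),(80,200),(150,200),(310,200),(328,200),(65,200),(200,170)):print(u,v,L(u,v),f[v,u])
q=P[sub][:,:2]-C;print(np.nanmedian(q@ex),np.nanpercentile(q@ey,[1,99]),np.nanpercentile(q@ex,[1,99]))
```

```text
dark 179 273 177 194
182 185 (np.float64(-29.7), np.float64(11.2), np.float64(159.9)) [94 95 91]
200 185 (np.float64(-28.9), np.float64(-10.4), np.float64(161.7)) [98 96 92]
227 185 (np.float64(-29.3), np.float64(-40.6), np.float64(161.2)) [96 96 92]
255 185 (np.float64(-29.3), np.float64(-72.3), np.float64(161.1)) [101  97  95]
270 185 (np.float64(-30.0), np.float64(-89.4), np.float64(159.1)) [92 91 88]
227 178 (np.float64(-21.3), np.float64(-40.8), np.float64(160.7)) [95 92 87]
227 192 (np.float64(-37.1), np.float64(-40.5), np.float64(161.6)) [99 97 94]
240 200 (np.float64(-47.7), np.float64(-54.9), np.float64(159.0)) [214 211 198]
80 200 (np.float64(-47.7), np.float64(133.6), np.float64(159.9)) [211 208 195]
150 200 (np.float64(-47.2), np.float64(49.5), np.float64(160.0)) [213 211 199]
310 200 (np.float64(-48.0), np.float64(-136.2), np.float64(158.0)) [212 211 197]
328 200 (np.float64(-47.7), np.float64(-157.0), np.float64(158.3)) [213 211 199]
65 200 (np.float64(-46.8), np.float64(151.5), np.float64(160.3)) [211 208 196]
200 170 (np.float64(-12.6), np.float64(-10.2), np.float64(158.8)) [217 214 200]
-0.029190132140335764 [-0.09179563  0.01312019] [-0.03894366 -0.02059529]
```

Emit:
{"method": "play_rows", "body": {
  "commands": "0 0 0 0 -0.009 0.04 0; 0 0 0 0 0 0.045 0; 0 0 0 0 0 0.03 0; 0 0 0 0 0 0.007 0; 0 0 0 0 0 0 0; 0 0 0 0 0 0 0"
}}

```text
t: 3.02
ee_pos: [0.5228, 0.0056, 0.2422]
orientation: [[0.959, 0.284, 0.003], [0.284, -0.959, -0.0], [0.003, 0.001, -1.0]]
force: [-0.5, -0.6, 0.2]
finger_gap: 0.0008
finger_force: 0.0
```

Emit:
{"method": "play_rows", "body": {
  "commands": "0 0 0 0 0 0.003 0; 0 0 0 0 0 0.002 0; 0 0 0 0 0 0 0; 0 0 0 0 0 0 0"
}}

```text
t: 3.52
ee_pos: [0.5218, 0.0061, 0.2353]
orientation: [[0.959, 0.284, -0.0], [0.284, -0.959, 0.0], [-0.0, -0.0, -1.0]]
force: [0.0, -0.3, 1.5]
finger_gap: 0.0004
finger_force: 0.0
```

Emit:
{"method": "play_rows", "body": {
  "commands": "0 0 0 0 0 0.001 0; 0 0 0 0 0 0 0; 0 0 0 0 0 0 0"
}}

```text
t: 3.9
ee_pos: [0.5218, 0.006, 0.2342]
orientation: [[0.959, 0.284, -0.0], [0.284, -0.959, 0.0], [-0.0, -0.0, -1.0]]
force: [-0.4, 0.6, 0.2]
finger_gap: 0.0005
finger_force: 0.0
```

Emit:
{"method": "play_rows", "body": {
  "commands": "0 0 0 0 0 0.001 0; 0 0 0 0 0 0 0; 0 0 0 0 0 0 0"
}}

```text
t: 4.28
ee_pos: [0.5218, 0.006, 0.2332]
orientation: [[0.959, 0.284, -0.0], [0.284, -0.959, -0.0], [-0.0, -0.0, -1.0]]
force: [-0.2, 0.4, 0.4]
finger_gap: 0.0005
finger_force: 0.0
```

Emit:
{"method": "play_rows", "body": {
  "commands": "0 0 0 0 0 0.001 0; 0 0 0 0 0 0 0; 0 0 0 0 0 0 0"
}}

```text
t: 4.65
ee_pos: [0.5218, 0.006, 0.2322]
orientation: [[0.959, 0.284, -0.0], [0.284, -0.959, 0.0], [-0.0, -0.0, -1.0]]
force: [-0.4, -0.0, -0.6]
finger_gap: 0.0008
finger_force: 0.0
```

Emit:
{"method": "play_rows", "body": {
  "commands": "0 0 0 0 0 0.001 0; 0 0 0 0 0 0 0; 0 0 0 0 0 0 0"
}}

```text
t: 5.03
ee_pos: [0.5219, 0.006, 0.2314]
orientation: [[0.959, 0.284, 0.0], [0.284, -0.959, -0.0], [0.0, 0.0, -1.0]]
force: [0.0, 1.1, 1.5]
finger_gap: 0.0003
finger_force: 1.1
```

Emit:
{"method": "play_rows", "body": {
  "commands": "0 0 0 0 0 0.001 0; 0 0 0 0 0 0 0; 0 0 0 0 0 0 0"
}}

```text
t: 5.4
ee_pos: [0.522, 0.006, 0.2306]
orientation: [[0.959, 0.284, 0.001], [0.284, -0.959, -0.0], [0.001, 0.0, -1.0]]
force: [-0.6, 0.2, 5.1]
finger_gap: 0.0007
finger_force: 2.5
```

Emit:
{"method": "play_rows", "body": {
  "commands": "0 0 0 0 0 0.001 0; 0 0 0 0 0 0 0; 0 0 0 0 0 0 0"
}}

```text
t: 5.78
ee_pos: [0.5221, 0.006, 0.2299]
orientation: [[0.959, 0.284, 0.001], [0.284, -0.959, -0.0], [0.001, 0.0, -1.0]]
force: [-1.1, 0.2, 7.0]
finger_gap: 0.0008
finger_force: 3.5
```

Emit:
{"method": "play_rows", "body": {
  "commands": "0 0 0 0 -0.003 -0.0003 0; 0 0 0 0 -0.004 -0.0003 0; 0 0 0 0 -0.004 -0.0003 0; 0 0 0 0 0 0 0"
}}

```text
t: 6.28
ee_pos: [0.5194, 0.0166, 0.231]
orientation: [[0.959, 0.284, 0.002], [0.284, -0.959, -0.0], [0.002, 0.001, -1.0]]
force: [0.1, -0.5, 5.7]
finger_gap: 0.0007
finger_force: 3.1
```

Emit:
{"method": "play_rows", "body": {
  "commands": "0 0 0 0 -0.004 -0.0002 0; 0 0 0 0 -0.004 -0.0002 0; 0 0 0 0 -0.003 -0.0001 0; 0 0 0 0 0 0 0"
}}

```text
t: 6.78
ee_pos: [0.5163, 0.027, 0.2315]
orientation: [[0.959, 0.284, 0.002], [0.284, -0.959, -0.0], [0.002, 0.001, -1.0]]
force: [0.4, -0.3, 6.3]
finger_gap: 0.0005
finger_force: 3.2
```

```bash
cat > bar.py <<'E'
from h import *
f,P,E=grab("side"); f=f.astype(int)
C=np.array([.532,.075]);a=np.radians(16.45);ex=np.array([np.cos(a),np.sin(a)]);ey=np.array([-ex[1],ex[0]])
p=P[...,:2]-C;x=p@ex;y=p@ey
m=(abs(x+.0295)<.007)&(abs(y)<.22)&(f.sum(-1)<300)&(P[...,2]>.13)&(P[...,2]<.168)
k,l,st,_=cv2.connectedComponentsWithStats(m.astype(np.uint8))
for i in range(1,k):
    if st[i,4]>8: print("bar y",(1e3*y[l==i].min()).round(1),(1e3*y[l==i].max()).round(1),st[i,4])
s=bot.observe();q=s["ee_pos"][:2]-C;print("tip x,y",q@ex,q@ey,"z",s["ee_pos"][2]-.07,"F",s["force"],s["t"])
E
python3 bar.py
```

```text
bar y -25.1 38.7 43
bar y -75.2 -50.2 43
tip x,y -0.02865655271578943 -0.0415596223136353 z 0.1615150102082578 F [ 0.633615   -0.81099505  6.44424526] 6.825
```

The bar moves with the pads: it went about 22 mm under a press of about 6 N.

Emit:
{"method": "play_rows", "body": {
  "commands": "0 0 0 0 -0.005 -0.0001 0; 0 0 0 0 -0.005 -0.0001 0; 0 0 0 0 0 0 0"
}}

```text
t: 7.2
ee_pos: [0.5135, 0.0368, 0.2319]
orientation: [[0.959, 0.284, 0.003], [0.284, -0.959, -0.0], [0.002, 0.001, -1.0]]
force: [-0.2, -0.0, 8.0]
finger_gap: 0.0006
finger_force: 3.6
```

Emit:
{"method": "play_rows", "body": {
  "commands": "0 0 0 0 -0.005 -0.0002 0; 0 0 0 0 -0.003 -0.0001 0; 0 0 0 0 0 0 0"
}}

```text
t: 7.58
ee_pos: [0.5113, 0.0443, 0.2322]
orientation: [[0.959, 0.284, 0.003], [0.284, -0.959, -0.0], [0.002, 0.001, -1.0]]
force: [0.1, -0.4, 7.5]
finger_gap: 0.0005
finger_force: 3.6
```

Emit:
{"method": "play_rows", "body": {
  "commands": "0 0 0 0 -0.005 0 0; 0 0 0 0 -0.005 0 0; 0 0 0 0 -0.005 0 0; 0 0 0 0 0 0 0"
}}

```text
t: 8.07
ee_pos: [0.5071, 0.0588, 0.2325]
orientation: [[0.959, 0.284, 0.003], [0.284, -0.959, -0.0], [0.003, 0.001, -1.0]]
force: [-0.7, -0.3, 9.7]
finger_gap: 0.0007
finger_force: 4.4
```

Emit:
{"method": "play_rows", "body": {
  "commands": "0 0 0 0 -0.005 0 0; 0 0 0 0 -0.005 0.0001 0; 0 0 0 0 -0.005 0.0001 0; 0 0 0 0 0 0 0"
}}

```text
t: 8.57
ee_pos: [0.5028, 0.0731, 0.2325]
orientation: [[0.959, 0.284, 0.003], [0.284, -0.959, -0.001], [0.003, 0.001, -1.0]]
force: [-1.5, -1.0, 10.6]
finger_gap: 0.0007
finger_force: 5.1
```

```bash
python3 bar.py
```

```text
bar y 26.4 78.8 32
bar y -27.4 0.1 44
tip x,y -0.028518191971995104 0.006400966504328385 z 0.16251060550825147 F [-0.52159981 -0.15293209 10.72841096] 8.625
```

Emit:
{"method": "play_rows", "body": {
  "commands": "0 0 0 0 -0.005 -0.0004 0; 0 0 0 0 -0.005 0 0; 0 0 0 0 -0.005 0.0001 0; 0 0 0 0 0 0 0"
}}

```text
t: 9.12
ee_pos: [0.4984, 0.0877, 0.2323]
orientation: [[0.959, 0.284, 0.003], [0.284, -0.959, 0.0], [0.002, 0.001, -1.0]]
force: [-1.5, 0.5, 7.4]
finger_gap: 0.0004
finger_force: 3.6
```

Emit:
{"method": "play_rows", "body": {
  "commands": "0 0 0 0 -0.005 0.0001 0; 0 0 0 0 -0.005 0.0002 0; 0 0 0 0 -0.005 0.0002 0; 0 0 0 0 0 0 0"
}}

```text
t: 9.62
ee_pos: [0.4942, 0.1022, 0.2318]
orientation: [[0.959, 0.284, 0.003], [0.284, -0.959, 0.0], [0.002, 0.001, -1.0]]
force: [-0.2, 0.9, 7.0]
finger_gap: 0.0007
finger_force: 3.5
```

Emit:
{"method": "play_rows", "body": {
  "commands": "0 0 0 0 -0.005 0.0002 0; 0 0 0 0 -0.005 0.0003 0; 0 0 0 0 -0.005 0.0003 0; 0 0 0 0 0 0 0"
}}

```text
t: 10.12
ee_pos: [0.4899, 0.1166, 0.2309]
orientation: [[0.959, 0.284, 0.002], [0.284, -0.959, 0.0], [0.002, 0.0, -1.0]]
force: [0.7, 1.7, 7.0]
finger_gap: 0.0003
finger_force: 3.5
```

```bash
python3 bar.py
```

```text
bar y 75.7 131.2 31
bar y 16.5 45.4 39
tip x,y -0.02862447672189039 0.05180910599748617 z 0.16091274755372564 F [0.85713259 1.23253276 6.954507  ] 10.175
```

Emit:
{"method": "play_rows", "body": {
  "commands": "0 0 0 0 -0.005 0.0003 0; 0 0 0 0 -0.005 0.0004 0; 0 0 0 0 -0.005 0.0004 0; 0 0 0 0 0 0 0"
}}

```text
t: 10.68
ee_pos: [0.4856, 0.131, 0.2298]
orientation: [[0.959, 0.284, 0.002], [0.284, -0.959, 0.0], [0.002, 0.0, -1.0]]
force: [0.1, 0.2, 7.2]
finger_gap: 0.0002
finger_force: 3.5
```

Emit:
{"method": "play_rows", "body": {
  "commands": "0 0 0 0 -0.005 0.0004 0; 0 0 0 0 -0.005 0.0005 0; 0 0 0 0 -0.005 0.0005 0; 0 0 0 0 0 0 0"
}}

```text
t: 11.18
ee_pos: [0.4813, 0.1455, 0.2284]
orientation: [[0.959, 0.284, 0.002], [0.284, -0.959, 0.001], [0.002, 0.0, -1.0]]
force: [-0.1, 1.2, 7.1]
finger_gap: 0.0002
finger_force: 3.4
```

Emit:
{"method": "play_rows", "body": {
  "commands": "0 0 0 0 -0.005 0.0005 0; 0 0 0 0 -0.005 0.0005 0; 0 0 0 0 -0.005 0.0006 0; 0 0 0 0 0 0 0"
}}

```text
t: 11.68
ee_pos: [0.477, 0.1599, 0.2267]
orientation: [[0.959, 0.285, 0.002], [0.285, -0.959, 0.001], [0.002, 0.0, -1.0]]
force: [0.0, 0.6, 7.2]
finger_gap: 0.0006
finger_force: 3.4
```

```bash
python3 bar.py
```

```text
bar y 121.1 174.7 23
bar y 59.3 89.6 40
tip x,y -0.02866370431869161 0.09693679635454935 z 0.15676774316147257 F [-4.78583086e-03  9.78687399e-01  6.75877561e+00] 11.725
```

Emit:
{"method": "play_rows", "body": {
  "commands": "0 0 0 0 -0.005 0.0006 0; 0 0 0 0 -0.005 0.0006 0; 0 0 0 0 -0.005 0.0006 0; 0 0 0 0 0 0 0"
}}

```text
t: 12.22
ee_pos: [0.4727, 0.1743, 0.2249]
orientation: [[0.959, 0.285, 0.002], [0.285, -0.959, 0.001], [0.002, -0.0, -1.0]]
force: [-0.0, 1.0, 7.1]
finger_gap: 0.0002
finger_force: 3.3
```

Emit:
{"method": "play_rows", "body": {
  "commands": "0 0 0 0 -0.005 0.0007 0; 0 0 0 0 -0.005 0.0007 0; 0 0 0 0 -0.005 0.0007 0; 0 0 0 0 0 0 0"
}}

```text
t: 12.72
ee_pos: [0.4684, 0.1887, 0.2227]
orientation: [[0.959, 0.284, 0.002], [0.284, -0.959, 0.001], [0.002, -0.0, -1.0]]
force: [-1.4, 0.3, 6.5]
finger_gap: 0.0003
finger_force: 3.2
```

Emit:
{"method": "play_rows", "body": {
  "commands": "0 0 0 0 -0.005 0.0008 0; 0 0 0 0 -0.005 0.0008 0; 0 0 0 0 -0.005 0.0008 0; 0 0 0 0 0 0 0"
}}

```text
t: 13.22
ee_pos: [0.4641, 0.2031, 0.2203]
orientation: [[0.959, 0.285, 0.002], [0.285, -0.959, 0.001], [0.002, -0.0, -1.0]]
force: [-1.0, 0.7, 6.3]
finger_gap: 0.0005
finger_force: 3.1
```

```bash
python3 bar.py
```

```text
bar y 151.4 210.2 22
bar y 108.2 134.5 45
tip x,y -0.02881487474132409 0.1420765455359 z 0.1503028568791081 F [0.39407047 1.09649375 7.18397969] 13.275
```

Emit:
{"method": "play_rows", "body": {
  "commands": "0 0 0 0 -0.005 0.0008 0; 0 0 0 0 -0.005 0.0009 0; 0 0 0 0 0 0 0"
}}

```text
t: 13.65
ee_pos: [0.4613, 0.2127, 0.2186]
orientation: [[0.959, 0.284, 0.002], [0.284, -0.959, 0.001], [0.002, -0.0, -1.0]]
force: [-0.7, 1.0, 6.8]
finger_gap: 0.0007
finger_force: 3.1
```

Emit:
{"method": "play_rows", "body": {
  "commands": "0 0 0 0 0 -0.02 0; 0 0 0 0 0 -0.05 0; 0 0 0 0 0 -0.06 0; 0 0 0 0 0 -0.05 0; 0 0 0 0 0 0 0; 0 0 0 0 0 0 0; 0 0 0 0 0 0 0; 0 0 0 0 0 0 0"
}}

```text
t: 14.65
ee_pos: [0.4603, 0.212, 0.3962]
orientation: [[0.959, 0.284, -0.003], [0.284, -0.959, -0.001], [-0.003, -0.0, -1.0]]
force: [-0.2, -0.6, -0.3]
finger_gap: 0.0004
finger_force: 0.0
```

```bash
python3 bar.py
python3 - <<'E'
from h import *
f,P,E=grab("scene"); cv2.imwrite("pics/s1.png",cv2.resize(f[140:290,190:400,::-1],(800,571)))
f,P,E=grab("wrist"); cv2.imwrite("pics/w1.png",cv2.resize(f[...,::-1],(640,480)))
E
```

```text
tip x,y -0.02986287051596121 0.1517286874581915 z 0.32651094437218614 F [ 0.06248929 -0.17441156 -0.24043815] 14.7
```

View pics/s1.png

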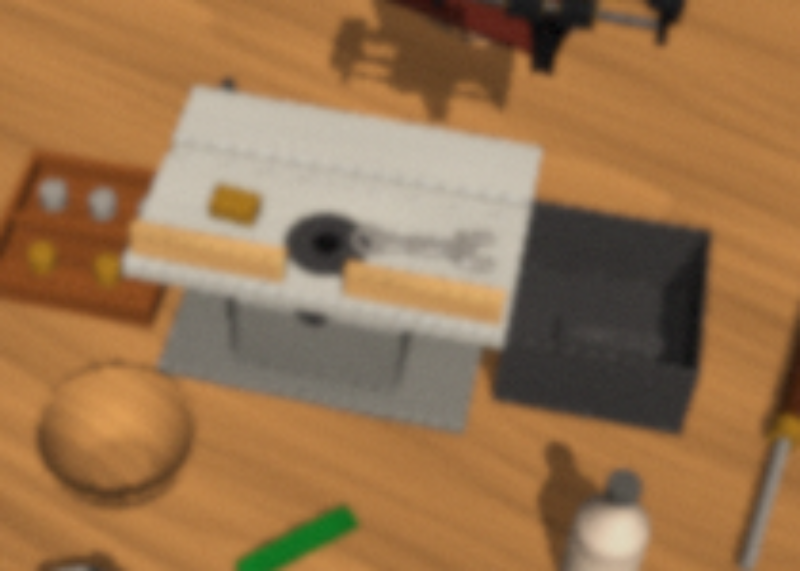

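View pics/w1.png

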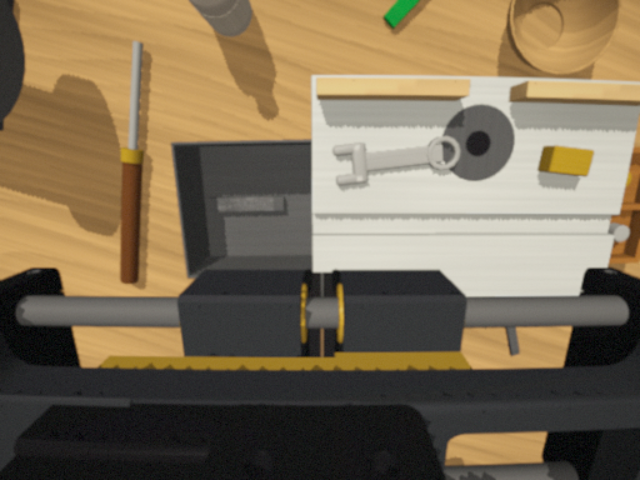

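The wrist view shows the bar lying flat in the box at (250,204), and the slot is empty. The block and wrench have not moved.

```bash
python3 -c "
from station import bot
print(bot.job_done())"
```

```text
the job is handed in; nothing more can be done
None
```

The bar was slid along its slot and off the +y end into the scrap box; the highest press I read was about 11 N, the wrench and block on the worktop stayed put, and the job is handed in (no verdict came back).

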